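Open the topping box for service and put the left-out jar in it

ROBOT

A 7-joint arm with a two-finger parallel gripper is mounted at the origin on the work surface. World frame = base frame: x ahead of the robot, y to its left, z up, the work surface at z = 0. Lengths are in m, angles in degrees, forces in N, time in s.
With the tool pointing down it reaches from about 0.4 to 0.85 m from the base axis. Payload 10.4 kg.
Tool frame: the origin (TCP) lies between the finger pads; the fingertips stand 25 mm ahead of it and the grasp point (between the pads) lies 6 mm ahead of it; z points along the fingers, y is the direction in which the jaws open and shut (so a half turn about z gives the same grasp; the last joint's range is limited). The gripper opens to 85 mm and grips with 20 to 120 N. Pads are 22 mm wide; open, the fingers measure 114 mm over their backs; the gripper's body (76 mm by 85 mm) begins 54 mm behind the grasp point. The pads swing forward as they close: fully open they stand 13 mm farther back than shut.
Start: joints at [-1.295, 19.034, -3.707, 83.658, 1.238, 77.344, -5.071], TCP at [0.625, 0, 0.256] pointing down, gripper open.
Joint ranges: [-148.97, 148.97], [-28.65, 121.19], [-84.17, 76.75], [9.2, 138.47], [-72.65, 252.65], [3.7, 117.97], [-149.18, 149.18]. Speed limits (degrees/s): [127.2, 127.2, 159.86, 159.86, 180, 180, 180].

INTERFACE

Orientations are given as [roll, pitch, yaw] about the fixed x, y, z axes, in that order (R = Rz(yaw) Ry(pitch) Rx(roll)).
In Python, from cell import sense, get_image, job_done gives the robot as it stands.
- The arm moves only by the shell command python3 -m jog 'ROWS' [FORCE]. ROWS is JSON, a list that holds one entry, the list of rows, each a list of 5 numbers: the shift along the tool's x, y, z in cm, then the turn about the tool's z in degrees, then the opening, from 0 (shut) to 1 (fully open). In form: [[[tx, ty, tz, roll, fingers], ...]]. A call has 1 to 20 rows; each row is the pose to reach, as a shift and turn from the pose commanded when the call began, along the tool's axes at that moment; what a row does not reach only later rows make up. A row lasts 1/12 s, in which the tool goes at most 41.7 mm and 7.16 degrees, less where a joint would pass 70% of its speed; a pose out of reach is approached as far as the arm can. A call with a gripper value outside its range is refused whole. The fingers move at their own pace and stop on an object; FORCE is the grip in N (left out, the last holds). Time passes only in rows, so rows that repeat a pose let the fingers close. It gives the time, the measured TCP pose, the force and the opening at its end, in the units of the state.
- sense(): the state, without advancing time (a new reading comes with each control period).
- get_image(name): name is "scene" or "side" or "wrist"; returns a dict with "color" (480x640x3 uint8, red, green, blue), "mtx" (3x3 intrinsics, pixels), "world_to_cam" (4x4, takes a point from world to camera coordinates); the wrist camera has in their place "tool_from_camera" (4x4, takes a point from camera to tool coordinates, whose origin is the TCP and whose axes are the flange's). Camera axes: x right, y down, z forward; pixel columns grow to the right and rows downward; lengths in m; the calibration is good to about 2 mm. The wrist camera is an equidistant fisheye: a pixel r from the principal point sees the ray r / f radians off the axis. A picture is of the moment at which its call begins: read the wrist's pose just before it. There is no depth.
- job_done(): hands the job in, once; it reports no verdict.
The state is a dict: "time_s": time; "joint_pos": joint angles; "dq": joint speeds; "joint_efforts": joint torques, N m; "eef_pos": TCP position; "tool_rot": TCP orientation; "wrist_force": force on the tool from outside, world axes, zero at the start; "moment": the same for the moment, N m; "gripper_width": finger opening in m.
Only numpy, scipy, OpenCV 4.12 (cv2) and the standard library are available. Lean on these libraries where they do the work, as an engineer would, in place of code of your own. Each camera call takes 0.05 s, during which the arm holds its last target. There are 200 camera calls.

TASK

Open the topping box: lift its lid by the bar and ease it back until it rests on its stop, without letting it fall against the stop. Then stand the jar that was left out upright on the rubber mat in the empty well of the box, setting it down rather than dropping it. Leave the lid open on its stop, and leave the other jars and everything else on the counter as they are.

Things in the scene. Friction and masses are not known exactly. Their poses are not given: they have to be found in the camera images.
- box: Sheet-metal box fixed to the counter (sizes in mm): 140 deep (x) x 280 wide (y), walls 60 tall, 4 thick, floor 4. Origin: centre of underside; +x to the back, where the lid is hinged and two dark arms are its stop. Two dividers (top 30 above counter) make three wells, 132 (x) x 89 (y), centred at y -92, 0, +92. Any one well is empty and lined with the mat; each other holds a jar.
- lid (a joint): Lid angle, rad: 0 shut, grows as the front goes up and back, 1.85 resting on its stop (16 deg past upright). Metal cover, 140 x 280 mm with 30 mm deep skirt, top 90 mm above the counter when shut, 0.4 kg, very free hinge: let go below about 1.25 it falls shut, above about 1.3 it falls back on the stop, where its weight keeps it.
- lid_bar (a point): Middle of the lid's handle: round dark bar, 10 mm thick, 110 mm long, along the box's y, 34 mm out in front of the lid's front skirt on two end posts. Shut: 75 mm above the counter, free space beneath, 174 mm in front of the hinge axis and 15 mm above it. Swings with the lid; it can turn in the grip.
- lid_hinge (a point): Middle of the hinge axis, 60 mm above the counter on the box's back edge (70 mm behind the box's origin). The axis is the box's y axis. Its frame turns with the lid.
- jar: The jar left out: round, dark brown with a flat white cap of the same width, 52 mm across, 75 mm tall, 0.17 to 0.35 kg, standing on the counter left or right of the box. Origin: centre of its underside, z up. Its top stands about 22 mm above the box walls once in a well.
- jar_a: An identical jar standing on the floor of one well of the box (52 mm across, 75 mm tall; origin: centre of its underside). Stays there.
- jar_b: Another identical jar, standing in another well. Stays there.
- pad: Black rubber mat, 116 mm by 80 mm, 3 mm thick, fixed on the floor of the empty well. Origin: centre of its underside, 4 mm above the counter; x and y along the box's. Its top is where the jar will stand.
- mug: white mug, 72 mm across, 85 mm tall, with a handle: bystander, stands on the other side of the box from the jar. Origin: centre of its underside.
- cups: little stack of white plastic dipping cups, 60 mm across, 42 mm tall: bystander near the robot. Origin: centre of its underside.
- spoon: steel spoon, 170 mm long, lying flat near the robot: bystander. Origin: its middle.
- sauce0: tall dark sauce bottle with white cap, 60 mm across, 190 mm tall: bystander at the far side. Origin: centre of its underside.
- sauce1: second tall sauce bottle, same size: bystander at the far side. Origin: centre of its underside.
- soup_bowl: white soup bowl, 120 mm across, 60 mm tall, on the brown tray at the left: bystander. Origin: centre of its underside.
- coin_bowl: steel bowl of coins, 220 mm across, 85 mm tall, at the right: bystander. Origin: centre of its underside.
Not all that is in view belongs to the job. Leave any red look-alike of the jar alone.

How it is judged:
By the outcome, as a careful person would: the job done as asked, in the order asked, and still so for the second after the job is handed in, with the robot touching nothing.
It also fails if it takes over 59 s, if anything falls off the work surface, if the arm or the gripper's body presses on something with over 40 N, if the wrist force passes 120 N, or if a joint passes its speed limit or range.

## Working session

There is one attempt and no reset: what is moved stays moved. The work goes in short steps, Python scripts to look and compute and a shell command to move; the robot and the scene stay as the last step left them, time stands still between calls to the robot, and variables do not carry over. Pictures are saved under pics/ and viewed, about 8 in all and at most 12, crops included, and the job is handed in when it is done.

```bash
mkdir -p pics; ls; python3 - <<'E'
from cell import sense,get_image
import cv2,numpy as np
print(sense())
for n in ("scene","side","wrist"):
    d=get_image(n); cv2.imwrite(f"pics/{n}0.png",d["color"][:,:,::-1])
    np.savez(f"{n}0.npz",**d)
    print(n,{k:np.round(v,4).tolist() for k,v in d.items() if k!="color"})
E
```

```text
pics
{'time_s': 0.0, 'joint_pos': array([-1.29508319, 19.07080812, -3.70864896, 83.70685548,  1.23688829,
       77.34340694, -5.07155401]), 'dq': array([ 0.00090253, -0.03857905, -0.16292429,  0.02410347,  0.07731482,
        0.03127731,  0.072728  ]), 'joint_efforts': array([ 4.98105128e-04, -6.25449800e+01,  4.97091911e-02, -3.91610491e+01,
        1.63588714e-02,  9.83294769e-03, -6.01235030e-06]), 'eef_pos': array([6.24651617e-01, 1.83304756e-05, 2.55521605e-01]), 'tool_rot': array([-1.79918798e+02,  2.63711081e-03,  9.00019183e+01]), 'wrist_force': array([-0.37717492,  0.16129425,  0.40993193]), 'moment': array([-0.01036311, -0.0003734 , -0.01816063]), 'gripper_width': 0.08546311634465467}
scene {'mtx': [[478.7051, 0.0, 314.3972], [0.0, 478.7051, 232.0213], [0.0, 0.0, 1.0]], 'world_to_cam': [[-0.0603, 0.9982, 0.0026, 0.0665], [0.8648, 0.0536, -0.4992, -0.4533], [-0.4984, -0.0279, -0.8665, 1.6048], [0.0, 0.0, 0.0, 1.0]]}
side {'mtx': [[465.5764, 0.0, 317.175], [0.0, 465.5764, 232.5005], [0.0, 0.0, 1.0]], 'world_to_cam': [[0.7757, -0.6309, 0.0174, -0.4377], [-0.445, -0.5663, -0.6937, 0.2876], [0.4475, 0.5303, -0.72, 1.2021], [0.0, 0.0, 0.0, 1.0]]}
wrist {'mtx': [[371.6483, 0.0, 314.861], [0.0, 371.6483, 238.9759], [0.0, 0.0, 1.0]], 'tool_from_camera': [[0.0002, -0.9563, -0.2925, 0.0764], [1.0, 0.0003, -0.0001, -0.001], [0.0001, -0.2925, 0.9563, -0.1176], [0.0, 0.0, 0.0, 1.0]]}
```

View pics/scene0.png

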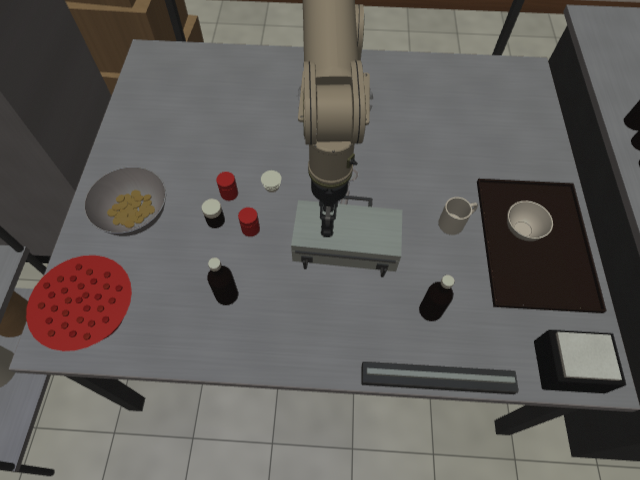

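View pics/side0.png

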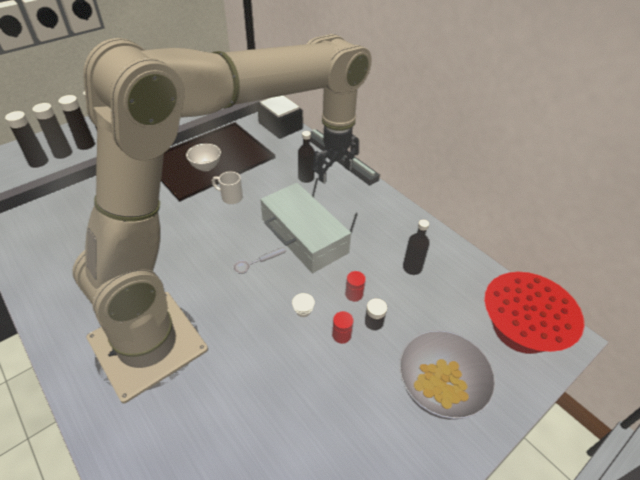

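View pics/wrist0.png

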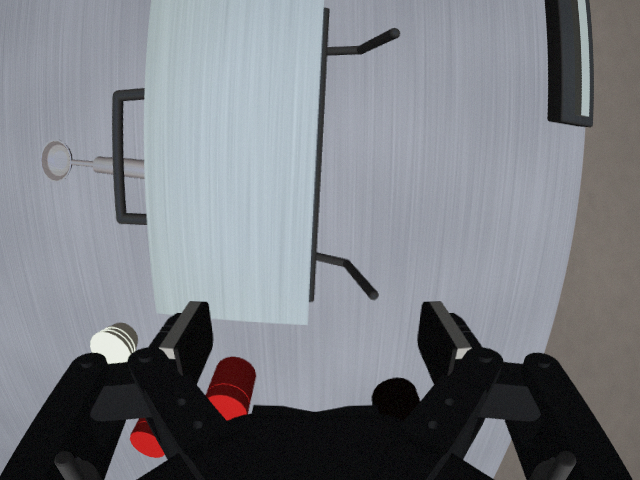

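The scene picture shows the shut box (293–402, 200–268), the dark/white jar at (213,213) and two red look-alikes at (228,186) and (249,222). The mug is at (455,215). The wrist view shows the bar at column ~118, rows 92–222, with the hinge edge near column 318.

```bash
cat > h.py <<'E'
import numpy as np,cv2
from cell import sense,get_image
from scipy.spatial.transform import Rotation as R
def ray(d,px,pose=None):
    px=np.atleast_2d(px).astype(float); K=d["mtx"]
    v=(px-[K[0,2],K[1,2]])/K[0,0]
    if pose is None:
        M=np.linalg.inv(d["world_to_cam"]); v=np.c_[v,np.ones(len(v))]
    else:
        T=np.eye(4);T[:3,3]=pose["eef_pos"];T[:3,:3]=R.from_euler('xyz',pose["tool_rot"],degrees=True).as_matrix()
        M=T@d["tool_from_camera"]; t=np.linalg.norm(v,axis=1)[:,None]
        v=np.c_[v*np.sinc(t/np.pi),np.cos(t)]
    return M[:3,3],v@M[:3,:3].T
def onz(d,px,z,pose=None):
    o,v=ray(d,px,pose); return o+v*((z-o[2])/v[:,2])[:,None]
E
python3 - <<'E'
from h import *
np.set_printoptions(precision=4,suppress=True)
s=dict(np.load("scene0.npz"));si=dict(np.load("side0.npz"));w=dict(np.load("wrist0.npz"));p=sense()
def blobs(d,mask,z,name,roi,amin=60):
    m=np.zeros(mask.shape,np.uint8);x0,y0,x1,y1=roi;m[y0:y1,x0:x1]=mask[y0:y1,x0:x1]
    n,l,st,c=cv2.connectedComponentsWithStats(m)
    for i in range(1,n):
        if st[i,4]>amin: print(name,st[i].tolist(),c[i],onz(d,c[i],z)[0])
for d,nm,roi in((s,"scene",(180,150,300,250)),(si,"side",(270,250,420,360))):
    c=d["color"].astype(int); br=c.min(2)>185
    blobs(d,br,.075,nm+" white",roi)
    h=cv2.cvtColor(d["color"],cv2.COLOR_RGB2HSV)
    rd=((h[...,0]<8)|(h[...,0]>172))&(h[...,1]>150)
    blobs(d,rd,.04,nm+" red(mid)",roi)
c=w["color"].astype(int)
dark=(c.max(2)<75).astype(np.uint8)
n,l,st,ce=cv2.connectedComponentsWithStats(dark)
for i in range(1,n):
    if st[i,4]>150: print("dark",st[i].tolist(),ce[i])
# bar columns by row
for r in (100,120,140,150,185,200,210):
    cc=np.where(dark[r,100:140])[0]+100
    print(r,cc.min(),cc.max(),onz(w,[(cc.min()+cc.max())/2,r],.075,p)[0])
for r in (20,80,150,220,290):
    cc=np.where(dark[r,300:335])[0]+300
    if len(cc):print("hinge",r,cc.min(),cc.max(),onz(w,[cc.mean(),r],.06,p)[0])
print("bar ends",onz(w,[[118,92],[121,221]],.075,p))
print("lid front corners top",onz(w,[[158,313],[307,324]],.09,p))
E
```

```text
scene red(mid) [217, 172, 20, 28, 431] [226.8097 185.5684] [ 0.4113 -0.2937  0.04  ]
scene red(mid) [238, 208, 21, 28, 446] [248.5987 221.296 ] [ 0.5265 -0.2159  0.04  ]
side white [292, 293, 23, 19, 348] [302.954  302.0316] [ 0.3621 -0.1879  0.075 ]
side white [367, 298, 20, 17, 258] [376.8643 306.1357] [ 0.5041 -0.317   0.075 ]
side red(mid) [348, 272, 17, 19, 212] [356.1604 279.0991] [ 0.5428 -0.1994  0.04  ]
side red(mid) [334, 312, 18, 18, 252] [342.4762 320.2302] [ 0.4227 -0.2777  0.04  ]
dark [545, 0, 49, 127, 4629] [566.5574  62.7442]
dark [309, 8, 91, 293, 2589] [337.971 151.618]
dark [112, 89, 35, 136, 1777] [122.2932 155.9921]
dark [0, 301, 633, 179, 59011] [316.2155 417.5293]
dark [209, 357, 47, 42, 919] [235.8847 374.3776]
100 113 127 [0.4551 0.1107 0.075 ]
120 113 122 [0.4519 0.0933 0.075 ]
140 113 122 [0.4509 0.0756 0.075 ]
150 113 122 [0.4503 0.0668 0.075 ]
185 114 123 [0.4484 0.0354 0.075 ]
200 115 124 [0.4478 0.0218 0.075 ]
210 116 125 [0.4477 0.0125 0.075 ]
hinge 20 324 328 [0.6327 0.1709 0.06  ]
hinge 80 321 324 [0.6297 0.1178 0.06  ]
hinge 150 317 321 [0.6269 0.0585 0.06  ]
hinge 220 314 317 [ 0.624  -0.0021  0.06  ]
hinge 290 310 313 [ 0.6204 -0.0688  0.06  ]
bar ends [[0.4531 0.1181 0.075 ]
 [0.4468 0.0022 0.075 ]]
lid front corners top [[ 0.4789 -0.0816  0.09  ]
 [ 0.6167 -0.0879  0.09  ]]
```

```bash
python3 -m jog '[[[1,-3,0,0,0.6],[2,-6,1,1,0.3],[3,-9,3,2,0.3],[4,-12,5,3,0.3],[5,-15,7,3,0.3],[5.7,-16.8,8,3,0.3],[6,-17.4,8,3,0.3],[6,-17.4,8,3,0.3],[6,-17.4,8,3,0.3]]]' 30
python3 - <<'E'
from h import *
np.set_printoptions(precision=4,suppress=True)
p=sense();d=get_image("wrist");np.savez("wrist1.npz",**d);cv2.imwrite("pics/wrist1.png",d["color"][:,:,::-1]);print(p)
E
```

```text
time_s: 0.9
eef_pos: [0.4522, 0.0599, 0.1773]
tool_rot: [179.9, -0.0, 87.0]
wrist_force: [-0.0, -0.3, 0.8]
gripper_width: 0.0256
{'time_s': 0.9, 'joint_pos': array([ -5.2854,   1.7997,  -8.1233, 113.728 ,   0.2977,  64.3765,
       -16.5357]), 'dq': array([ 0.2502,  0.8533,  0.5871, -1.3999,  0.0955, -0.1441,  0.1148]), 'joint_efforts': array([ -0.598 , -38.9169,  -0.7121, -34.6761,  -0.0974,   0.1124,
        -0.0734]), 'eef_pos': array([0.4522, 0.0599, 0.1773]), 'tool_rot': array([179.8866,  -0.0187,  86.9973]), 'wrist_force': array([-0.0075, -0.3258,  0.7691]), 'moment': array([-0.0139, -0.0132,  0.0166]), 'gripper_width': 0.02558381127919719}
```

View pics/wrist1.png

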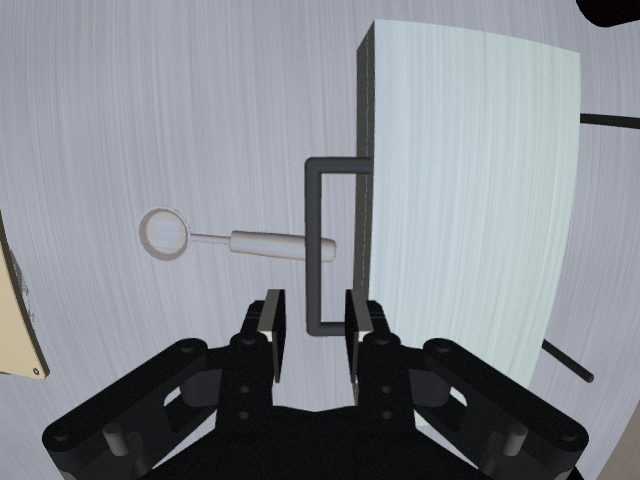

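The bar is at columns 306–322, rows 158–335, and lies between the fingers. The spoon handle lies on the counter underneath it.

```bash
python3 - <<'E'
from h import *
np.set_printoptions(precision=4,suppress=True)
p=sense();d=dict(np.load("wrist1.npz"))
dark=(d["color"].max(2)<85)
for r in (190,220,280,310):
    cc=np.where(dark[r,296:332])[0]+296; print(r,cc.min(),cc.max(),onz(d,[cc.mean(),r],.075,p)[0])
print("ends",onz(d,[[313,158],[314,335]],.075,p))
print("lid front edge top",onz(d,[[375,20],[370,270]],.09,p))
print("lid back corner",onz(d,[[580,55]],.09,p))
E
```

```text
190 305 320 [0.4524 0.0996 0.075 ]
220 305 320 [0.4514 0.081  0.075 ]
280 306 320 [0.4495 0.0414 0.075 ]
310 306 320 [0.4483 0.0195 0.075 ]
ends [[ 0.4537  0.1188  0.075 ]
 [ 0.4479 -0.0002  0.075 ]]
lid front edge top [[0.4919 0.1971 0.09  ]
 [0.4843 0.0523 0.09  ]]
lid back corner [[0.6316 0.1895 0.09  ]]
```

```bash
python3 -m jog '[[[0,-0.1,2,0,0.3],[0,-0.1,4.5,0,0.3],[0,-0.1,7,0,0.3],[0,-0.1,8.8,0,0.3],[0,-0.1,9.6,0,0.3],[0,-0.1,9.6,0,0.3],[0,-0.1,9.6,0,0],[0,-0.1,9.6,0,0],[0,-0.1,9.6,0,0],[0,-0.1,9.6,0,0],[0,-0.1,9.6,0,0]]]' 30; python3 - <<'E'
import numpy as np
# arc table: bar shift from shut, tool y (cm, back) and tool z (cm, down+)
r=np.hypot(174,15);a0=np.arctan2(15,174)
for t in np.linspace(0,1.85,26)[1:]:
    print(round(t,3),round((174-r*np.cos(a0+t))/10,1),round(-(r*np.sin(a0+t)-15)/10,1))
E
```

```text
time_s: 1.87
eef_pos: [0.4511, 0.06, 0.0814]
tool_rot: [179.9, -0.0, 87.0]
wrist_force: [1.8, -0.8, 3.0]
gripper_width: 0.0086
0.074 0.2 -1.3
0.148 0.4 -2.5
0.222 0.8 -3.8
0.296 1.2 -5.0
0.37 1.7 -6.2
0.444 2.3 -7.3
0.518 3.0 -8.4
0.592 3.8 -9.5
0.666 4.6 -10.4
0.74 5.6 -11.3
0.814 6.5 -12.2
0.888 7.6 -12.9
0.962 8.7 -13.6
1.036 9.8 -14.2
1.11 11.0 -14.8
1.184 12.2 -15.2
1.258 13.5 -15.5
1.332 14.7 -15.8
1.406 16.0 -15.9
1.48 17.3 -16.0
1.554 18.6 -15.9
1.628 19.9 -15.8
1.702 21.2 -15.6
1.776 22.4 -15.2
1.85 23.6 -14.8
```

```bash
python3 -m jog '[[[0,0.1,-0.6,0,0],[0,0.2,-1.3,0,0],[0,0.4,-2.5,0,0],[0,0.8,-3.8,0,0],[0,1.2,-5.0,0,0],[0,1.7,-6.2,0,0],[0,2.3,-7.3,0,0],[0,3.0,-8.4,0,0],[0,3.8,-9.5,0,0],[0,4.6,-10.4,0,0],[0,5.6,-11.3,0,0],[0,6.5,-12.2,0,0],[0,7.1,-12.55,0,0],[0,7.6,-12.9,0,0],[0,7.6,-12.9,0,0]]]' 30
python3 - <<'E'
from h import *
d=get_image("side");cv2.imwrite("pics/side2.png",d["color"][:,:,::-1])
E
```

```text
time_s: 3.12
eef_pos: [0.5252, 0.0564, 0.212]
tool_rot: [-179.9, -0.0, 87.0]
wrist_force: [-15.6, -1.6, 20.4]
gripper_width: 0.0086
```

View pics/side2.png

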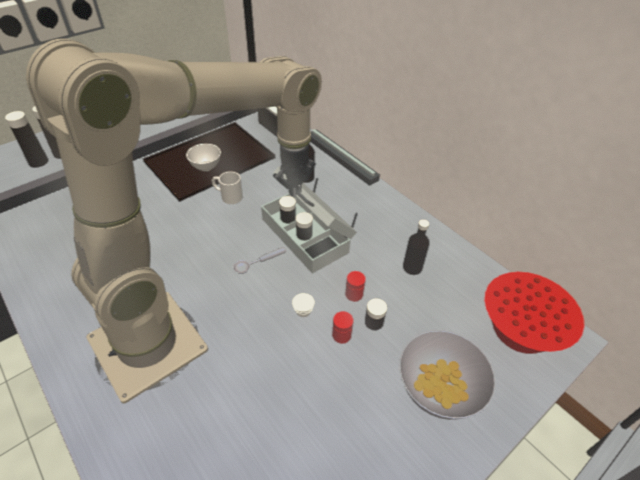

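The lid is up and held. The right-hand well, near (322,246), is empty, and the two box jars stand at (288,208) and (304,225). The ~25 N force points radially outward, so I'll widen the arc by 2 mm.

```bash
python3 -m jog '[[[0,0,-0.2,0,0],[0,0.5,-0.6,0,0],[0,1.0,-0.9,0,0],[0,1.6,-1.3,0,0],[0,2.1,-1.5,0,0],[0,2.7,-1.85,0,0],[0,3.3,-2.1,0,0],[0,3.9,-2.3,0,0],[0,4.55,-2.5,0,0],[0,5.2,-2.65,0,0],[0,5.85,-2.8,0,0],[0,5.85,-2.8,0,0]]]' 30
```

```text
time_s: 4.17
eef_pos: [0.5862, 0.0533, 0.2386]
tool_rot: [179.8, -0.0, 87.0]
wrist_force: [-3.2, 1.7, 8.8]
gripper_width: 0.0091
```

```bash
python3 -m jog '[[[0,0.6,-0.2,0,0],[0,1.25,-0.35,0,0],[0,1.9,-0.4,0,0],[0,2.5,-0.45,0,0],[0,3.15,-0.5,0,0],[0,3.8,-0.55,0,0],[0,4.45,-0.5,0,0],[0,5.1,-0.45,0,0],[0,5.75,-0.4,0,0],[0,6.4,-0.35,0,0],[0,7.0,-0.25,0,0],[0,7.6,-0.15,0,0],[0,8,-0.05,0,0],[0,8.4,0.1,0,0],[0,8.4,0.1,0,0]]]' 30
```

```text
time_s: 5.42
eef_pos: [0.669, 0.0489, 0.2361]
tool_rot: [180.0, -0.0, 87.0]
wrist_force: [1.2, 4.1, 2.7]
gripper_width: 0.0087
```

```bash
python3 -m jog '[[[0,0.3,0.1,0,0],[0,0.6,0.2,0,0],[0,0.9,0.3,0,0],[0,1.2,0.4,0,0],[0,1.4,0.45,0,0],[0,1.55,0.52,0,0],[0,1.7,0.6,0,0],[0,1.7,0.6,0,0],[0,1.7,0.6,0,0]]]' 30
```

```text
time_s: 6.17
eef_pos: [0.6856, 0.0481, 0.2303]
tool_rot: [180.0, -0.0, 87.0]
wrist_force: [0.8, 4.3, 2.3]
gripper_width: 0.0087
```

```bash
python3 -m jog '[[[0,0.1,0.05,0,0],[0,0.2,0.08,0,0],[0,0.3,0.12,0,0],[0,0.4,0.16,0,0],[0,0.4,0.16,0,0],[0,0.4,0.16,0,0]]]' 30
```

```text
time_s: 6.67
eef_pos: [0.6874, 0.0481, 0.2297]
tool_rot: [-179.8, -0.0, 87.0]
wrist_force: [-15.4, 4.5, 14.1]
gripper_width: 0.0089
```

Contact with the stop shows as −15 N in x. I'll ease off, release and lift, then measure the jars from the scene and side views.

```bash
python3 -m jog '[[[0,-0.1,0,0,0],[0,-0.2,0,0,0],[0,-0.2,0,0,0.15],[0,-0.2,0,0,0.3],[0,-0.2,0,0,0.3],[0,-0.2,0,0,0.3],[0,-0.2,-1.5,0,0.3],[0,-0.2,-4,0,0.3],[0,-0.2,-7,0,0.3],[0,-0.2,-9,0,0.3],[0,-0.2,-9,0,0.3]]]' 30
python3 - <<'E'
from h import *
np.set_printoptions(precision=4,suppress=True)
D={n:get_image(n) for n in("scene","side")}
for n,d in D.items():
    np.savez(n+"3.npz",**d)
    cv2.imwrite(f"pics/{n}3.png",d["color"][:,:,::-1])
s,si=D["scene"],D["side"]
a=cv2.resize(s["color"][150:290,180:420],None,fx=3,fy=3,interpolation=3)
b=cv2.resize(si["color"][160:360,220:420],None,fx=2.1,fy=2.1,interpolation=3)[:420]
cv2.imwrite("pics/both3.png",cv2.resize(np.hstack([a,b]),None,fx=.69,fy=.69)[:,:,::-1])
for n,roi in(("scene",(190,190,232,240)),("side",(355,290,400,335))):
    d=D[n];x0,y0,x1,y1=roi;c=d["color"][y0:y1,x0:x1].astype(int)
    m=((c.min(2)>140)&(c.max(2)-c.min(2)<22))
    print(n,c.max(), "bg",c[0,0])
    for th in (140,160,180):
        k,l,st,ce=cv2.connectedComponentsWithStats((c.min(2)>th).astype(np.uint8))
        for i in range(1,k):
            if 60<st[i,4]<1500: print(th,st[i]+[x0,y0,0,0,0],ce[i]+[x0,y0],onz(d,ce[i]+[x0,y0],.07)[0])
# reds: triangulate blob centroids
def tri(p,q):
    o1,v1=ray(s,p);o2,v2=ray(si,q);v1=v1[0];v2=v2[0]
    A=np.c_[v1,-v2];t,*_=np.linalg.lstsq(A,o2-o1,rcond=None)
    return (o1+v1*t[0]+o2+v2*t[1])/2, np.linalg.norm(A@t-(o2-o1))
print(tri([226.8,185.6],[342.5,320.2]),tri([248.6,221.3],[356.2,286]))
E
```

```text
time_s: 7.58
eef_pos: [0.6885, 0.0472, 0.324]
tool_rot: [179.6, -0.0, 87.0]
wrist_force: [-0.3, 0.1, 1.3]
gripper_width: 0.0258
scene 171 bg [110 111 112]
140 [202 199  18  15 210] [210.4762 206.2095] [ 0.5031 -0.3197  0.07  ]
side 236 bg [137  66  66]
180 [367 298  20  17 270] [376.7333 306.063 ] [ 0.5069 -0.3144  0.07  ]
(array([ 0.4182, -0.2871,  0.0531]), np.float64(0.007571946056861493)) (array([ 0.5265, -0.2165,  0.0393]), np.float64(0.0012352389885657805))
```

View pics/both3.png

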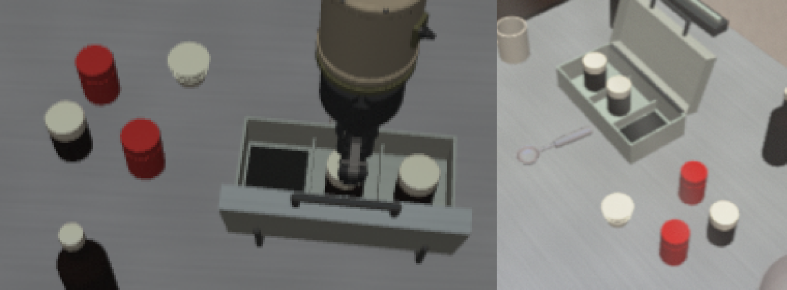

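The lid rests open on its stop with the gripper clear, and the black mat is in the right-hand well. The jar measures about (0.504, −0.318) in both views, with the red jars 92 and 103 mm away. I'll hover over it with the jaws turned between the reds.

```bash
python3 -m jog '[[[-1.5,-0.6,0,0,0.3],[-4.5,-2,0,-3,0.5],[-8,-3.5,0,-7,0.85],[-11.5,-5.1,0,-12,0.85],[-15,-6.6,0,-17,0.85],[-18.5,-8.2,0,-22,0.85],[-22,-9.7,1,-27,0.85],[-25.5,-11.3,3,-30,0.85],[-29,-12.8,5.5,-30,0.85],[-32.5,-14.4,8,-30,0.85],[-35.5,-15.7,10.5,-30,0.85],[-37,-16.3,12,-30,0.85],[-37.4,-16.5,12.4,-30,0.85],[-37.4,-16.5,12.4,-30,0.85],[-37.4,-16.5,12.4,-30,0.85]]]' 30
python3 - <<'E'
from h import *
np.set_printoptions(precision=4,suppress=True)
p=sense();d=get_image("wrist");np.savez("wrist4.npz",**d);cv2.imwrite("pics/wrist4.png",d["color"][:,:,::-1])
np.save("p4.npy",p,allow_pickle=True)
E
```

```text
time_s: 8.93
eef_pos: [0.5029, -0.3164, 0.1942]
tool_rot: [-180.0, -0.1, 117.0]
wrist_force: [-0.1, 0.0, 0.2]
gripper_width: 0.0723
```

View pics/wrist4.png

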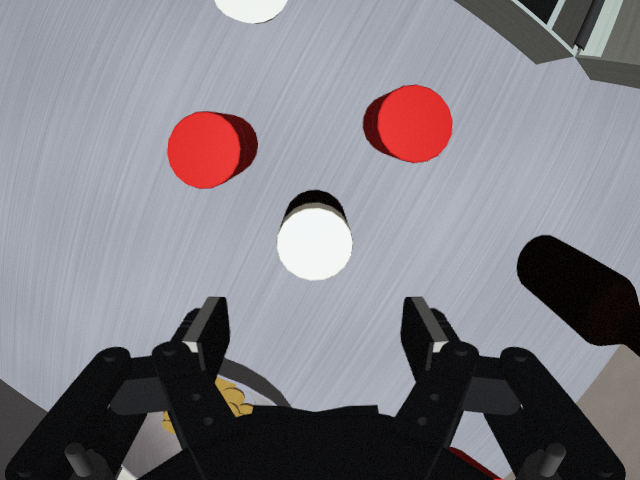

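The white cap top is centred at about (315,243), with the reds at (204,150) and (415,124). A sauce bottle is on the right, near (545,255).

```bash
python3 - <<'E'
from h import *
np.set_printoptions(precision=4,suppress=True)
p=np.load("p4.npy",allow_pickle=True).item();d=dict(np.load("wrist4.npz"));s=dict(np.load("scene3.npz"))
def rect(m,roi,lab):
    x0,y0,x1,y1=roi;k,l,st,ce=cv2.connectedComponentsWithStats(m[y0:y1,x0:x1].astype(np.uint8))
    i=1+st[1:,4].argmax();c=ce[i]+[x0,y0];P=onz(d,c,.075,p)[0]
    e=onz(d,[[st[i,0]+x0,c[1]],[st[i,0]+st[i,2]+x0,c[1]]],.075,p)
    print(lab,c,P,"dia",np.linalg.norm(e[1]-e[0]));return P
c=d["color"].astype(int)
J=rect(c.min(2)>215,(260,190,370,290),"jar")
rect((c[...,0]>190)&(c[...,1]<90),(150,90,270,200),"redL");rect((c[...,0]>190)&(c[...,1]<90),(350,70,470,180),"redR")
Rm=R.from_euler('xyz',p["tool_rot"],degrees=True).as_matrix()
print("tool shift cm",Rm.T@(J-p["eef_pos"])*100)
print("bottle cap",onz(s,[[214,264]],.19))
E
```

```text
jar [314.2897 243.9811] [ 0.5021 -0.3158  0.075 ] dia 0.05035888790976016
redL [203.2297 149.7128] [ 0.4084 -0.2914  0.075 ] dia 0.04988354752683805
redR [414.6527 123.3226] [ 0.5226 -0.2142  0.075 ] dia 0.0500622274768845
tool shift cm [ 0.0778 -0.0485 11.9183]
bottle cap [[ 0.7328 -0.2502  0.19  ]]
```

```bash
python3 -m jog '[[[0.1,0,2,0,0.85],[0.1,0,5,0,0.85],[0.1,0,8,0,0.85],[0.1,0,11,0,0.85],[0.1,0,12.7,0,0.85],[0.1,0,13.2,0,0.85],[0.1,0,13.2,0,0.85],[0.1,0,13.2,0,0.4],[0.1,0,13.2,0,0.4],[0.1,0,13.2,0,0.4],[0.1,0,13.2,0,0.4],[0.1,0,13.2,0,0.4]]]' 45
```

```text
time_s: 9.98
eef_pos: [0.5039, -0.3166, 0.065]
tool_rot: [179.9, 0.2, 117.0]
wrist_force: [-1.5, 2.0, 6.7]
gripper_width: 0.0507
```

```bash
python3 -m jog '[[[0,0,-1.5,0,0.4],[0,0,-4,0,0.4],[0,0,-7,0,0.4],[0,0,-10,0,0.4],[0.5,0.4,-12.5,0,0.4],[2,1.5,-13.5,3,0.4],[4.2,3,-13.5,8,0.4],[7,5,-13.5,13,0.4],[10,7.2,-13.5,18,0.4],[13,9.5,-13.5,23,0.4],[16,11.6,-13.5,28,0.4],[18.8,13.7,-13.5,30,0.4],[21,15.4,-13.5,30,0.4],[22.3,16.3,-13.5,30,0.4],[22.8,16.7,-13.5,30,0.4],[22.8,16.7,-13.5,30,0.4],[22.8,16.7,-13.5,30,0.4]]]' 45
python3 - <<'E'
from h import *
np.set_printoptions(precision=4,suppress=True)
for n,roi in(("scene3",(250,195,290,222)),("side3",(290,215,360,262))):
    d=dict(np.load(n+".npz"));x0,y0,x1,y1=roi
    m=(d["color"][y0:y1,x0:x1].max(2)<40).astype(np.uint8)
    k,l,st,ce=cv2.connectedComponentsWithStats(m);i=1+st[1:,4].argmax()
    q=cv2.boxPoints(cv2.minAreaRect(np.argwhere(l==i)[:,::-1].astype(np.float32)))+[x0,y0]
    print(n,st[i],onz(d,ce[i]+[x0,y0],.007)[0]);print(onz(d,q,.007))
p=sense();print(p["eef_pos"],p["tool_rot"])
d=get_image("wrist");np.savez("wrist5.npz",**d)
e=get_image("side")["color"];g=get_image("scene")["color"]
out=np.hstack([cv2.resize(d["color"],(400,300)),cv2.resize(e[130:330,200:420],(400,300))])
out2=np.hstack([cv2.resize(g[150:300,230:430],(400,300)),np.zeros((300,400,3),np.uint8)])
cv2.imwrite("pics/c5.png",np.vstack([out,out2])[:,:,::-1])
E
```

```text
time_s: 11.4
eef_pos: [0.5476, -0.0385, 0.198]
tool_rot: [180.0, 0.0, 87.0]
wrist_force: [-0.2, -0.3, -1.8]
gripper_width: 0.0505Traceback (most recent call last):
  File "<stdin>", line 6, in <module>
ValueError: attempt to get argmax of an empty sequence
```

```bash
python3 - <<'E'
from h import *
np.set_printoptions(precision=4,suppress=True)
for n,roi in(("scene3",(292,212,332,252)),("side3",(300,230,345,266))):
    d=dict(np.load(n+".npz"));x0,y0,x1,y1=roi
    c=d["color"][y0:y1,x0:x1].max(2)
    m=(c<c.min()+18).astype(np.uint8)
    k,l,st,ce=cv2.connectedComponentsWithStats(m);i=1+st[1:,4].argmax()
    q=cv2.boxPoints(cv2.minAreaRect(np.argwhere(l==i)[:,::-1].astype(np.float32)))+[x0,y0]
    print(n,c.min(),st[i],onz(d,ce[i]+[x0,y0],.007)[0]);print(onz(d,q,.007))
p=sense();print(p["eef_pos"],p["tool_rot"])
d=get_image("wrist");np.savez("wrist5.npz",**d)
e=get_image("side")["color"];g=get_image("scene")["color"]
out=np.hstack([cv2.resize(d["color"],(400,300)),cv2.resize(e[130:330,200:420],(400,300))])
out2=np.hstack([cv2.resize(g[150:300,230:430],(400,300)),np.zeros((300,400,3),np.uint8)])
cv2.imwrite("pics/c5.png",np.vstack([out,out2])[:,:,::-1])
E
```

```text
scene3 24 [  7   9  29  21 508] [ 0.5278 -0.0379  0.007 ]
[[ 0.5551 -0.0772  0.007 ]
 [ 0.4953 -0.0766  0.007 ]
 [ 0.4996  0.0013  0.007 ]
 [ 0.5591 -0.001   0.007 ]]
side3 54 [ 0  0  9 10 65] [0.5516 0.0548 0.007 ]
[[0.5317 0.0454 0.007 ]
 [0.5558 0.0766 0.007 ]
 [0.5758 0.0608 0.007 ]
 [0.5514 0.0299 0.007 ]]
[ 0.5476 -0.0385  0.198 ] [179.9813   0.0384  86.9583]
```

View pics/c5.png

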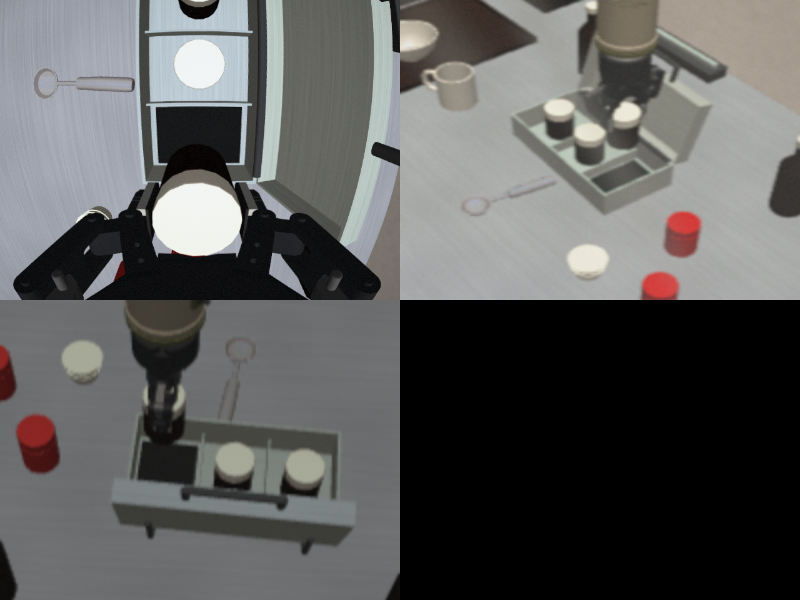

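The jar is held over the mat and between the walls. The mat's y centre measures −0.038 and matches the tool, so I'll lower it.

```bash
python3 -m jog '[[[0,0,1,0,0.4],[0,0,3,0,0.4],[0,0,5.5,0,0.4],[0,0,8,0,0.4],[0,0,10,0,0.4],[0,0,11.3,0,0.4],[0,0,11.8,0,0.4],[0,0,12.1,0,0.4],[0,0,12.1,0,0.4],[0,0,12.1,0,0.4]]]' 45
```

```text
time_s: 12.38
eef_pos: [0.5482, -0.0376, 0.0774]
tool_rot: [179.9, -0.0, 87.0]
wrist_force: [-0.4, -0.2, -3.3]
gripper_width: 0.0504
```

```bash
python3 -m jog '[[[0,0,0.15,0,0.4],[0,0,0.3,0,0.4],[0,0,0.4,0,0.4],[0,0,0.5,0,0.4],[0,0,0.5,0,0.4],[0,0,0.5,0,0.4]]]' 45
```

```text
time_s: 12.88
eef_pos: [0.5479, -0.0373, 0.0721]
tool_rot: [180.0, -0.0, 87.0]
wrist_force: [-2.3, 0.1, 2.0]
gripper_width: 0.0507
```

Wrist force went from −3.3 to +2.0 N at the expected height, so the jar is on the mat. I'll release and rise clear.

```bash
python3 -m jog '[[[0,0,0.05,0,0.55],[0,0,0.05,0,0.65],[0,0,0.05,0,0.75],[0,0,0.05,0,0.8],[0,0,0.05,0,0.8],[0,0,-0.5,0,0.8],[0,0,-2,0,0.8],[0,0,-5,0,0.8],[-0.5,-1,-9,0,0.8],[-1,-3,-13,0,0.8],[-1,-6,-17,0,0.8],[-1,-9,-18,0,0.8],[-1,-11,-18,0,0.8],[-1,-12,-18,0,0.8],[-1,-12,-18,0,0.8]]]' 45
python3 - <<'E'
from h import *
np.set_printoptions(precision=4,suppress=True)
p=sense();d=get_image("wrist")
e=get_image("side")["color"];g=get_image("scene")["color"]
out=np.hstack([cv2.resize(d["color"],(400,300)),cv2.resize(e[130:330,200:420],(400,300))])
out2=np.hstack([cv2.resize(g[150:300,180:480],(400,300)),cv2.resize(e,(400,300))])
cv2.imwrite("pics/c6.png",np.vstack([out,out2])[:,:,::-1])
np.savez("wrist6.npz",**d);np.save("p6.npy",p,allow_pickle=True)
E
```

```text
time_s: 14.13
eef_pos: [0.4261, -0.0411, 0.2523]
tool_rot: [179.9, 0.0, 87.0]
wrist_force: [0.5, -0.2, -0.3]
gripper_width: 0.0682
```

View pics/c6.png

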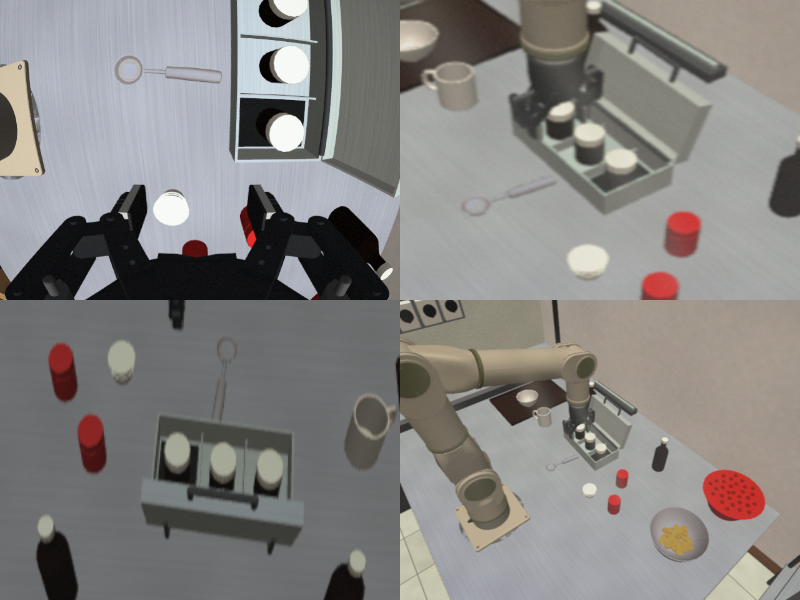

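All three jars stand upright in their wells, with ours on the mat at wrist crop (285,132). The lid is on its stop and the bystanders haven't moved.

```bash
python3 - <<'E'
from h import *
from cell import job_done
p=np.load("p6.npy",allow_pickle=True).item();d=dict(np.load("wrist6.npz"))
m=np.zeros((480,640),np.uint8);m[170:250,410:500]=d["color"][170:250,410:500].min(2)>215
k,l,st,ce=cv2.connectedComponentsWithStats(m);i=1+st[1:,4].argmax()
print(st[i],onz(d,ce[i],.082,p)[0]); print(job_done())
E
```

```text
[ 431  184   56   59 2501] [ 0.54549509 -0.03614862  0.082     ]
the job is handed in; nothing more can be done
None
```

The lid is open on its stop, the jar stands upright on the mat, and the job is handed in at about 14 s of the 59 s allowed.

- **Lid:** I lifted it by the bar along its arc and eased it back until it touched the stop, seen as about −15 N in x. I backed off 2 mm before letting go. Midway the arm was pushing about 25 N radially against the hinge, so I widened the arc by 2 mm and the force dropped to about 9 N.
- **Jar:** I picked it from between the two red look-alikes and lowered it onto the mat in the right-hand well. Wrist force went from −3.3 N to +2.0 N at the expected height, and only then did I open the jaws.
- **Last checks:** The final pictures showed the jar upright, the lid open, the other jars and bystanders apparently undisturbed, and the gripper clear. The cap measured at (0.545, −0.036), within about 3 mm of where I released it.
- **Checks that failed or disagreed:**
  - The side-view search for the mat picked up the wrong patch, so I discarded it.
  - The scene view saw only the front part of the mat. That confirmed its y position, but its front edge read about 5 mm off the box estimate in x.

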